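Park the glue caddy in its bay

ROBOT

A 6-joint arm with a two-finger parallel gripper is mounted at the origin on the work surface. World frame = base frame: x ahead of the robot, y to its left, z up, the work surface at z = 0. Lengths are in m, angles in degrees, forces in N, time in s.
With the tool pointing down it reaches from about 0.3 to 0.875 m from the base axis. Payload 4.2 kg.
Tool frame: the origin (TCP) lies between the finger pads; the fingertips stand 22 mm ahead of it and the grasp point (between the pads) lies 3 mm ahead of it; z points along the fingers, y is the direction in which the jaws open and shut (so a half turn about z gives the same grasp; the last joint's range is limited). The gripper opens to 85 mm and grips with 20 to 120 N. Pads are 22 mm wide; open, the fingers measure 114 mm over their backs; the gripper's body (76 mm by 85 mm) begins 54 mm behind the grasp point. The pads swing forward as they close: fully open they stand 13 mm farther back than shut.
Start: joints at [74.141, 18.312, 89.639, -0, 72.044, -1.146], TCP at [0.146, 0.556, 0.253] pointing down, gripper open.
Joint ranges: [-177.97, 177.97], [-48.28, 115.42], [12.27, 149.76], [-77.06, 257.06], [2.81, 150.46], [-146.56, 146.56]. Speed limits (degrees/s): [147.25, 147.25, 180, 180, 180, 180].

INTERFACE

Orientations are given as a 3x3 rotation matrix whose columns are the frame's x, y, z axes.
In Python, from rig import * gives the robot as it stands.
- The arm moves only by the tool arm_command, never from a script. Its argument "commands" is a list of rows, each a list of 3 entries, a list of its own where there are three numbers: the closure, from -1 (fully open) to 1 (shut), then the shift along the tool's x, y, z in mm, then the turn about the tool's z in rad. A call has 1 to 20 rows; each row is the pose to reach, as a shift and turn from the pose commanded when the call began, along the tool's axes at that moment; what a row does not reach only later rows make up. A row lasts 1/12 s, in which the tool goes at most 41.7 mm and 7.16 degrees, less where a joint would pass 70% of its speed; a pose out of reach is approached as far as the arm can. A call with a gripper value outside its range is refused whole. The fingers move at their own pace and stop on an object; "squeeze" is the grip in N (left out, the last holds). Time passes only in rows, so rows that repeat a pose let the fingers close. It gives the time, the measured TCP pose, the force and the opening at its end, in the units of the state.
- state(): the state, without advancing time (a new reading comes with each control period).
- get_image(name): name is "scene" or "top" or "wrist"; returns (picture, depth): 420x560x3 uint8, red, green, blue; 420x560 float32, m along the optical axis (not along the pixel's ray), 0 where there is no reading.
- camera_params(name): a dict with "fx", "fy", "cx", "cy" (pixels), "k1" (the pictures are not rectified: a ray, as slopes to the right and down, at radius r is drawn at 1 + k1 r^2 times it, then the intrinsics apply), "R" (3x3) and "t" (3): a world point X has camera coordinates R X + t. Camera axes: x right, y down, z forward; pixel columns grow to the right and rows downward; lengths in m; the calibration is good to about 2 mm. A picture is of the moment at which its call begins: read the wrist's pose just before it. camera_params takes no time and is no camera call; for the wrist camera it gives the pose at the moment of the call.
- job_done(): hands the job in, once; it reports no verdict.
The state is a dict: "t": time; "joints": joint angles; "qd": joint speeds; "tau": joint torques, N m; "tool_pos": TCP position; "ee_rot": TCP orientation; "ft_force": force on the tool from outside, world axes, zero at the start; "wrist_torque": the same for the moment, N m; "gripper_width": opening from 0.0 (shut) to 1.0 (fully open).
Only numpy, scipy, OpenCV 4.12 (cv2) and the standard library are available. Lean on these libraries where they do the work, as an engineer would, in place of code of your own. Each camera call takes 0.05 s, during which the arm holds its last target.

TASK

Take the small rolling glue caddy by its push handle and push it straight ahead until all four swivel castors trail behind their pivots, then steer it into the parking bay on the bench and press it gently home, until the roller catch has snapped over the strike and the caddy's front bears on the stop. Keep it on its wheels, never ram or force it, and leave the glue bottle upright in the caddy and the other things on the bench where they are. Finally let go of it.

Things in the scene. Friction and masses are not known exactly. Their poses are not given: they have to be found in the camera images.
- caddy: Plywood tote with low sides on four swivel castors, 200 long x 130 wide (deck 40 to 52 mm above the bench, sides to 86 mm), about 0.8 kg loaded. Origin on the bench below the deck's centre; x points forwards (to the front with the brass strike), z up. Push handle at the rear. It rolls freely, also sideways once the castors have swung round.
- handle (a point): Centre of the push handle's crossbar: a level round bar 16 mm thick with a black grip, lying along the caddy's y between two uprights 92 mm apart, 125 mm above the bench, 112 mm behind the caddy's origin. The rear wall (86 mm high) is 21 mm ahead of it. Can be pinched from above, one finger ahead of the bar and one behind.
- strike (a point): Centre of the round brass strike head (18 mm diameter, upright) that juts from the middle of the caddy's front on a neck: 118 mm ahead of the caddy's origin, 18 mm ahead of its front face, 71 mm above the bench.
- axle_fl (a point): Wheel axle of the front left castor (30 mm twin wheel), 15 mm above the bench, 14 mm from its swivel pivot. The pivot is at x 72, y 42 mm in the caddy's frame; trailing straight puts the axle at x 58, y 42.
- axle_fr (a point): Wheel axle of the front right castor; pivot at x 72, y -42 mm in the caddy's frame, trailing straight at x 58, y -42.
- axle_rl (a point): Wheel axle of the rear left castor; pivot at x -72, y 42 mm in the caddy's frame, trailing straight at x -86, y 42.
- axle_rr (a point): Wheel axle of the rear right castor; pivot at x -72, y -42 mm in the caddy's frame, trailing straight at x -86, y -42. Castors swing round to trail after some 50 mm of straight push.
- bay: Parking bay fixed to the bench: two wooden guide rails 58 mm high, 134 mm apart (2 mm play each side of the caddy's deck), open at one end. Origin on the bench on its centre line, x points the way in, z up. The caddy goes in front first along x; fully home its origin lies on the centre line within 16 mm of the bay's origin, depending on how the stop is set.
- mouth (a point): Middle of the bay's mouth, on the bench, 70 mm before the bay's origin: the straight rails begin here. From here outwards two mouth pieces 60 mm long are splayed outwards by 20 degrees as a lead-in.
- stop_zone (a point): Point on the bay's centre line 100 mm past its origin, 71 mm up: where the front of the two rubber buffers stands with the stop block in the middle of its slots. The block is bolted up to 16 mm deeper or shallower, which this point does not follow: only pushing until the buffers are felt tells where.
- glue_mid (a point): Middle of the glue bottle (44 mm diameter, 140 mm tall) standing loose in the caddy's front left pocket.
- sander: Palm sander, 112 x 100 x 148 mm, loose on the bench; not to be disturbed.
- catch_zone (a point): Point 112 mm past the bay's origin, 71 mm up, not following the stop either: middle of the roller catch with the stop in mid slot. Two white upright rollers, sprung towards each other, on the stop block 12 mm behind the buffers' fronts. Pushing the strike head between them takes 4 to 6 N, felt over some 12 mm; 6 mm further on it is home, held by the rollers, and the buffers are hard.
Things that resemble listed ones, but are neither listed nor needed, are in the scene too. What is shaped like the part that bears glue_mid but pink or red is not meant.

How it is judged (in metres and radians):
On the way, in this order (a step that is already met when the one before it is completed fails the run):
1. all four castors trail straight behind their pivots (within about 25 degrees) while the caddy's front has not yet come between the straight rails of the bay (x of each of axle_fl, axle_fr in the frame of caddy below 0.0595 m and x of each of axle_rl, axle_rr in the frame of caddy below -0.0845 m and x of caddy in the frame of bay below -0.17 m), for 0.05 s.
2. the caddy goes squarely in between the bay's straight rails, nearly to the catch (x of caddy in the frame of bay above -0.05 m and angle between the x axis of caddy and the x axis of bay, either way round below 0.08 rad), for 0.05 s.
At the end, for the whole second after the job is handed in: The caddy stands on its wheels, released and at rest, in line in the bay (within 0.06 rad), home and held by the catch: rollers and buffers press on it with over 4 N in all; its castors trail straight (within about 25 degrees) and the glue bottle stands upright in it (contact force between caddy and bay above 4 N and x of caddy in the frame of bay above -0.02 m and angle between the x axis of caddy and the x axis of bay, either way round below 0.06 rad and x of each of axle_fl, axle_fr in the frame of caddy below 0.0595 m and x of each of axle_rl, axle_rr in the frame of caddy below -0.0845 m and linear speed of caddy below 0.01 m/s and angle between caddy's own z axis and vertical below 0.04 rad and distance between glue_mid and caddy below 0.16 m and angle between glue_mid's own z axis and vertical below 0.3 rad); the robot touches nothing.
It fails at once if the caddy is rammed or forced in the bay (contact forces on rails, rollers and stop adding up to over 30 N) (contact force between caddy and bay above 30 N).
It fails at once if the caddy is lifted off its wheels or tipped (height (world z) of caddy above 0.015 m or angle between caddy's own z axis and vertical above 0.12 rad).
It fails at once if the glue bottle falls over (angle between glue_mid's own z axis and vertical above 0.5 rad).
It fails at once if the sander is shifted by more than 20 mm (distance of sander from where it was at the start of the episode above 0.02 m).
It also fails if it takes over 64 s, if anything falls off the work surface, if the arm or the gripper's body presses on something with over 40 N, if the wrist force passes 120 N, or if a joint passes its speed limit or range.

## Working session

There is one attempt and no reset: what is moved stays moved. The work goes in short steps, Python scripts to look and compute and a tool call to move; the robot and the scene stay as the last step left them, time stands still between calls to the robot, and variables do not carry over. Pictures are saved under pics/ and viewed, and the job is handed in when it is done.

Besides the shell and the picture viewer there is one more tool, called after ">>>" as name(argument=value, ...), one argument or row to a line, values as JSON. arm_command: Moves the arm, as the interface text tells. Its arguments: {"type":"object","properties":{"commands":{"type":"array","items":{"type":"array"}},"squeeze":{"type":"number"}},"required":["commands"]}

```bash
ls; mkdir -p pics; python3 - <<'E'
from rig import *
import cv2, numpy as np
s=state(); print({k:np.round(v,3).tolist() for k,v in s.items()})
for n in ["scene","top","wrist"]:
    p=camera_params(n); print(n,{k:np.round(v,4).tolist() for k,v in p.items()})
    im,d=get_image(n); cv2.imwrite(f"pics/{n}0.png",im[:,:,::-1]); np.savez(f"{n}0.npz",im=im,d=d,**p)
E
```

```text
pics
{'t': 0.0, 'joints': [74.14, 18.352, 89.708, 0.001, 72.043, -1.144], 'qd': [-0.112, -0.008, 0.006, 0.117, -0.032, -0.043], 'tau': [-0.003, -41.552, -23.416, -0.0, 0.008, -0.0], 'tool_pos': [0.146, 0.556, 0.252], 'ee_rot': [[-0.967, 0.254, -0.001], [0.254, 0.967, -0.002], [0.0, -0.002, -1.0]], 'ft_force': [-0.023, 0.29, -0.389], 'wrist_torque': [0.006, -0.011, 0.005], 'gripper_width': 1.0}
scene {'fx': 524.6965, 'fy': 524.6965, 'cx': 278.3535, 'cy': 195.7914, 'k1': -0.1896, 'R': [[0.1525, 0.9882, -0.0141], [0.6373, -0.1092, -0.7628], [-0.7554, 0.1074, -0.6465]], 't': [-0.0789, -0.2929, 1.6765]}
top {'fx': 470.2032, 'fy': 470.2032, 'cx': 281.4399, 'cy': 202.9463, 'k1': -0.167, 'R': [[-0.0172, -0.9998, -0.0065], [-0.9758, 0.0182, -0.2179], [0.218, 0.0026, -0.976]], 't': [0.0072, 0.5791, 1.0498]}
wrist {'fx': 331.7237, 'fy': 331.7237, 'cx': 277.0525, 'cy': 208.6637, 'k1': -0.0396, 'R': [[0.253, 0.9675, -0.0032], [0.921, -0.2398, 0.3069], [0.2961, -0.0806, -0.9517]], 't': [-0.5742, -0.042, 0.3813]}
```

View pics/scene0.png

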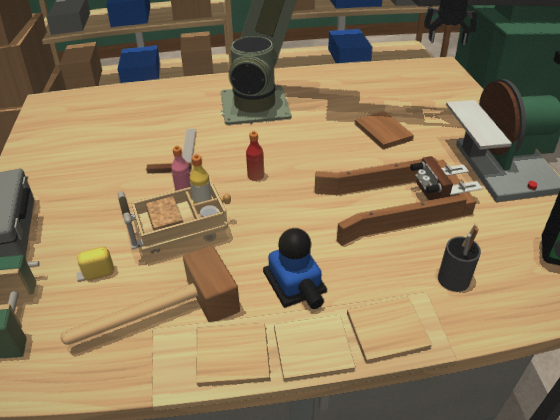

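View pics/top0.png

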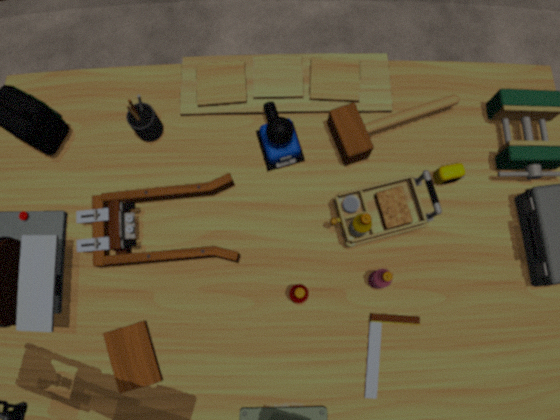

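View pics/wrist0.png

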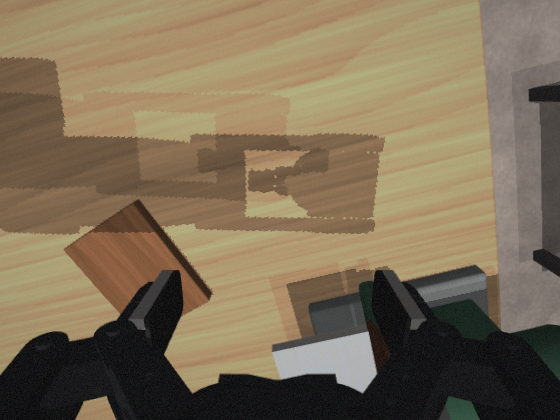

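The top view shows the bay at left (mouth at ~(235,220), stop at ~(120,225)) and the caddy at ~(388,212), with its handle at (431,195), strike at (335,221) and yellow glue bottle at (361,224). The pink bottle at (380,278) and red bottle at (299,293) stand outside the caddy. The sander is at (280,140). I'll take close crops next.

```bash
cat > h.py <<'E'
import numpy as np, cv2
def load(n):
    z=np.load(n+".npz"); return z['im'],z['d'],{k:z[k] for k in ['fx','fy','cx','cy','k1','R','t']}
def ray(p,u,v):
    x=(u-p['cx'])/p['fx'];y=(v-p['cy'])/p['fy'];a,b=x,y
    for _ in range(30):
        s=1+p['k1']*(a*a+b*b);a,b=x/s,y/s
    R=p['R'];d=R.T@np.array([a,b,1.]);return -R.T@p['t'],d
def onz(p,u,v,z):
    o,d=ray(p,u,v);return o+d*(z-o[2])/d[2]
def proj(p,X):
    c=p['R']@np.asarray(X)+p['t'];a,b=c[:2]/c[2];s=1+p['k1']*(a*a+b*b)
    return np.array([p['cx']+p['fx']*a*s,p['cy']+p['fy']*b*s])
def dep(p,d,u,v):
    o,r=ray(p,u,v);return o+r*d[int(round(v)),int(round(u))]
E
python3 - <<'E'
from h import *
im,d,p=load("top0")
c=im[160:290,310:460,::-1];cv2.imwrite("pics/tc.png",cv2.resize(c,None,fx=5,fy=4.5,interpolation=cv2.INTER_CUBIC)[:600])
c=im[160:290,70:260,::-1];cv2.imwrite("pics/tb.png",cv2.resize(c,None,fx=4,fy=4,interpolation=cv2.INTER_CUBIC))
im,d,p=load("scene0")
c=im[140:260,100:250,::-1];cv2.imwrite("pics/sc.png",cv2.resize(c,None,fx=5,fy=5,interpolation=cv2.INTER_CUBIC))
E
```

```text
(no output)
```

View pics/tc.png

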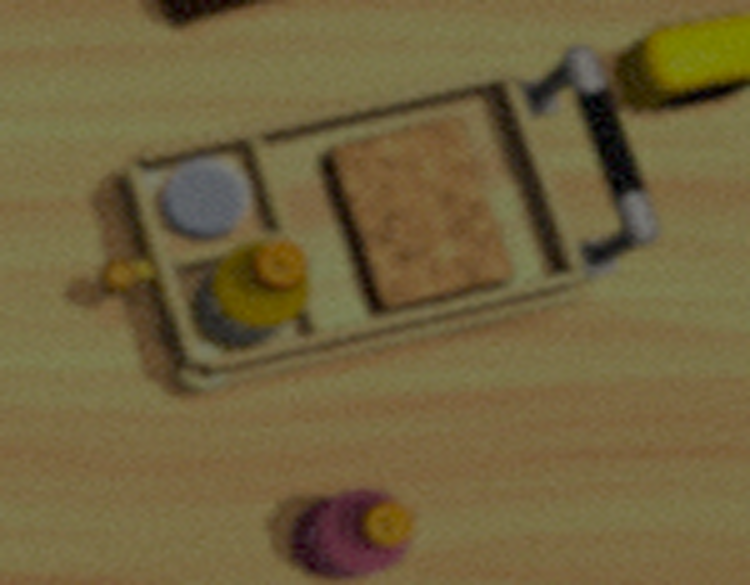

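View pics/tb.png

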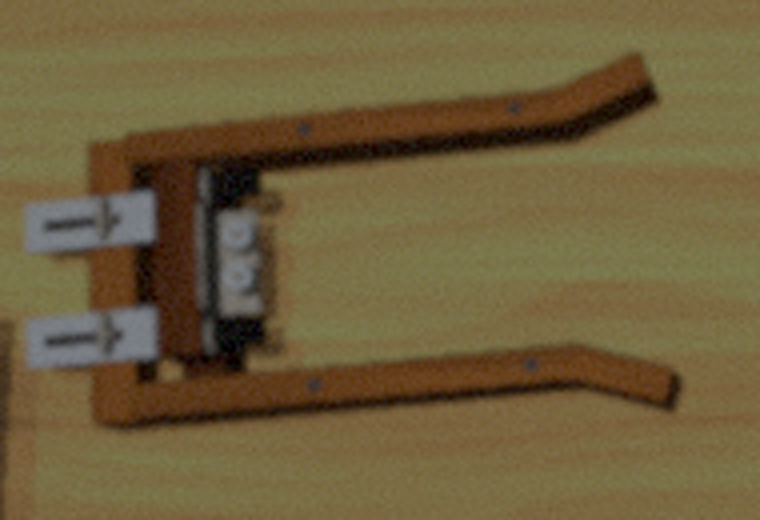

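View pics/sc.png

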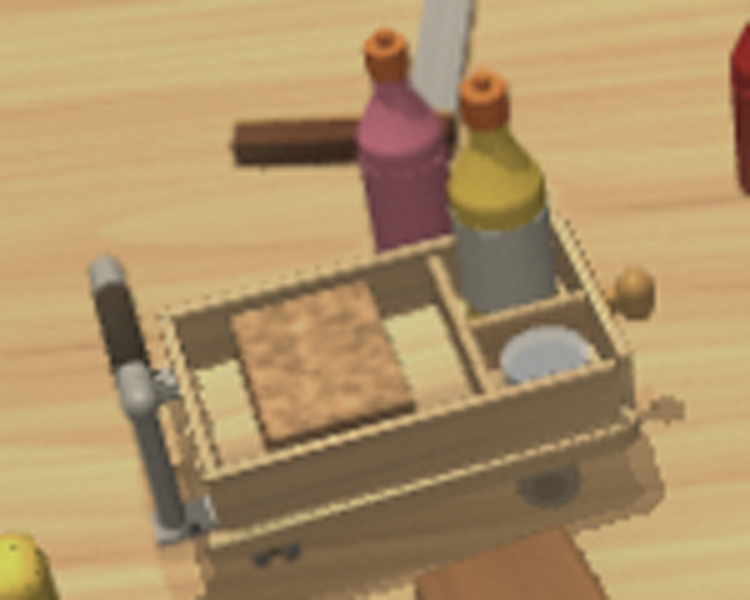

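```bash
python3 - <<'E'
from h import *
im,d,p=load("top0")
T=lambda x,y:(310+x/5,160+y/4.5)
B=lambda x,y:(70+x/4,160+y/4)
def show(n,uv,z): print(n,np.round(uv,1),np.round(onz(p,*uv,z)*1e3,1),np.round(dep(p,d,*uv)*1e3,1))
for n,uv,z in [("hcapR",T(580,62),.125),("hcapL",T(640,215),.125),("grip mid",T(607,143),.133),("strike",T(119,273),.08),
 ("FR",T(130,165),.086),("FL",T(190,365),.086),("RR",T(512,85),.086),("RL",T(575,275),.086),("glue cap",T(282,262),.14),
 ("screw1",B(304,128),.058),("screw2",B(515,107),.058),("screw3",B(314,383),.058),("screw4",B(530,364),.058),
 ("roller1",B(238,233),.071),("roller2",B(238,277),.071)]: show(n,uv,z)
hsv=cv2.cvtColor(im,cv2.COLOR_RGB2HSV)
# inner edges of rails: print column profiles of depth
def prof(u,v0,v1):
    for v in range(v0,v1): 
        X=dep(p,d,u,v); print(u,v,np.round(X*1e3).astype(int),im[v,u])
for u in (150,205):
    prof(u,180,200);prof(u,240,270)
E
```

```text
hcapR [426.  173.8] [ 628.  -337.2  125. ] [ 625.2 -334.   134.8]
hcapL [438.  207.8] [ 547.6 -358.3  125. ] [ 546.  -355.7  132.6]
grip mid [431.4 191.8] [ 583.3 -343.5  133. ] [ 582.9 -343.   134.4]
strike [333.8 220.7] [ 531.2 -123.8   80. ] [ 530.7 -123.6   82.6]
FR [336.  196.7] [ 586.8 -130.7   86. ] [ 587.  -130.8   85.2]
FL [348.  241.1] [ 481.9 -153.9   86. ] [ 484.9 -156.9   64.2]
RR [412.4 178.9] [ 626.9 -315.3   86. ] [ 627.5 -315.9   83.9]
RL [425.  221.1] [ 524.5 -337.5   86. ] [ 523.9 -336.4   89.3]
glue cap [366.4 218.2] [ 524.3 -189.4  140. ] [ 514.5 -179.9  192.5]
screw1 [146. 192.] [613.9 325.9  58. ] [614.1 326.1  57.1]
screw2 [198.8 186.8] [624.3 195.8  58. ] [622.5 194.6  64.5]
screw3 [148.5 255.8] [458.4 313.3  58. ] [457.9 311.9  62.5]
screw4 [202.5 251. ] [468.4 183.9  58. ] [468.1 183.4  60.8]
roller1 [129.5 218.2] [546.9 359.6  71. ] [545.  356.3  80.9]
roller2 [129.5 229.2] [520.3 358.3  71. ] [518.7 355.1  80.5]
150 180 [660 335  -1] [123 117  76]
150 181 [657 333   4] [122 116  73]
150 182 [654 334   2] [117 109  67]
150 183 [652 334   1] [120 113  68]
1
[... 2616 characters left out ...]
]
205 250 [470 177  62] [94 60 31]
205 251 [468 178  61] [99 59 32]
205 252 [466 178  58] [109  69  40]
205 253 [464 178  57] [105  65  24]
205 254 [461 177  61] [95 56 25]
205 255 [459 178  55] [72 47 22]
205 256 [458 180  43] [50 27 12]
205 257 [458 184  23] [54 39 19]
205 258 [458 188  -3] [89 73 46]
205 259 [455 187   3] [118  94  54]
205 260 [453 187   2] [124  99  58]
205 261 [450 187   5] [121  99  62]
205 262 [448 187   0] [124 103  66]
205 263 [446 187   0] [126 104  67]
205 264 [443 187   2] [124 103  63]
205 265 [441 187   2] [123 101  63]
205 266 [438 187   1] [122 100  63]
205 267 [436 187   2] [126 100  70]
205 268 [433 187   4] [121  97  56]
205 269 [431 187   2] [123  97  59]
```

```bash
cat >> h.py <<'E'
def cloud(p,d):
    h,w=d.shape;v,u=np.mgrid[0:h,0:w].astype(float)
    x=(u-p['cx'])/p['fx'];y=(v-p['cy'])/p['fy'];a,b=x.copy(),y.copy()
    for _ in range(30):
        s=1+p['k1']*(a*a+b*b);a,b=x/s,y/s
    C=np.stack([a*d,b*d,d],-1)-p['t'];W=C@p['R'];W[d<=0]=np.nan;return W
E
python3 - <<'E'
from h import *
im,d,p=load("top0")
W=cloud(p,d)*1e3
rail=(W[...,2]>50)&(W[...,2]<66)&(im[...,0]>70)&(im[...,0].astype(int)-im[...,2]>40)
# per column: rail 1 rows 170-205, rail 2 rows 235-270
for lo,hi in((165,205),(235,275)):
    P=[]
    for u in range(115,245,1):
        r=np.where(rail[lo:hi,u])[0]+lo
        if len(r)<4: continue
        e0,e1=r.min()-.5,r.max()+.5
        a,b=onz(p,u,e0,.058)*1e3,onz(p,u,e1,.058)*1e3
        P.append([u,*a[:2],*b[:2]])
    P=np.array(P)
    S=P[(P[:,0]>130)&(P[:,0]<200)]
    for i,n in((1,'far'),(3,'near')):
        k=np.polyfit(S[:,i+1],S[:,i],1);print(n,k,'std',np.std(S[:,i]-np.polyval(k,S[:,i+1])).round(2),'at y=245',np.polyval(k,245).round(1))
    for r in P[::4]: print(np.round(r,1), round(r[1]-np.polyval(np.polyfit(S[:,2],S[:,1],1),r[2]),1), round(r[3]-np.polyval(np.polyfit(S[:,4],S[:,3],1),r[4]),1))
E
```

```text
far [-7.88671960e-02  6.49210862e+02] std 0.74 at y=245 629.9
near [-7.19273572e-02  6.26747750e+02] std 0.99 at y=245 609.1
[115.  616.8 404.7 596.7 403.5] -0.4 -1.1
[119.  619.2 394.6 599.  393.4] 1.1 0.5
[123.  618.9 384.4 601.3 383.3] 0.0 2.1
[127.  618.7 374.2 601.1 373.1] -1.0 1.2
[131.  621.  364.1 600.9 363. ] 0.5 0.2
[135.  620.8 354.  600.7 352.9] -0.5 -0.7
[139.  623.1 344.  603.  342.9] 1.0 0.9
[143.  622.9 333.9 602.8 332.9] -0.0 -0.0
[147.  622.6 323.8 605.1 323. ] -1.0 1.5
[151.  624.9 313.9 602.4 312.8] 0.5 -1.9
[155.  624.7 303.9 604.7 303. ] -0.5 -0.3
[159.  627.  294.  604.5 293. ] 1.0 -1.2
[163.  626.8 284.  606.7 283.2] -0.0 0.4
[167.  626.6 274.1 609.  273.4] -1.0 2.0
[171.  628.9 264.2 606.3 263.4] 0.5 -1.5
[175.  628.6 254.3 608.6 253.6] -0.5 0.1
[179.  630.9 244.5 613.4 243.9] 1.0 4.2
[183.  630.7 234.7 610.7 234. ] 0.0 0.8
[187.  630.5 224.8 610.5 224.2] -1.0 -0.1
[191.  632.8 215.  610.3 214.4] 0.5 -1.0
[195.  632.6 205.2 612.6 204.7] -0.4 0.6
[199.  634.9 195.5 612.4 195. ] 1.1 -0.3
[203.  634.7 185.7 614.7 185.3] 0.1 1.3
[207.  634.5 175.9 614.5 175.5] -0
[... 956 characters left out ...]
2.8 259.2 451.5 258.7] -0.5 -0.8
[175.  475.1 249.7 453.8 249.2] 0.9 0.8
[179.  475.  240.1 453.7 239.6] -0.0 -0.0
[183.  474.9 230.5 453.6 230. ] -1.0 -0.8
[187.  477.1 221.  455.9 220.6] 0.5 0.7
[191.  477.  211.4 455.8 211. ] -0.4 -0.1
[195.  479.3 201.9 455.7 201.5] 1.0 -0.9
[199.  479.2 192.4 457.9 192.1] 0.0 0.6
[203.  479.  182.9 457.8 182.6] -0.9 -0.2
[207.  481.3 173.4 460.  173.2] 0.5 1.3
[211.  481.2 164.  459.9 163.7] -0.4 0.5
[215.  481.  154.5 459.8 154.3] -1.4 -0.3
[219.  478.5 145.  457.3 144.9] -4.7 -3.5
[223.  476.  135.6 452.5 135.4] -8.0 -9.0
[227.  473.6 126.1 450.1 126. ] -11.3 -12.2
[231.  471.1 116.7 449.9 116.7] -14.6 -13.0
[235.  468.6 107.3 447.5 107.3] -17.9 -16.2
```

The only black-gripped bar is at top (431,193), confirmed in the crop. Its caps lie 83 mm apart at z≈0.133, and the strike is 231 mm away (expected 230). The bay's centre line has a yaw of 94.5°, with its origin near (0.542, 0.236). I'm moving above the handle now.

>>> arm_command(
  commands=[
    [-1, [-657, -762, 0], 2.637],
    [-1, [-657, -762, 0], 2.637],
    [-1, [-657, -762, 0], 2.637],
    [-1, [-657, -762, 0], 2.637],
    [-1, [-657, -762, 0], 2.637],
    [-1, [-657, -762, 0], 2.637],
    [-1, [-657, -762, 0], 2.637],
    [-1, [-657, -762, 0], 2.637],
    [-1, [-657, -762, 0], 2.637],
    [-1, [-657, -762, 0], 2.637],
    [-1, [-657, -762, 0], 2.637],
    [-1, [-657, -762, 0], 2.637],
    [-1, [-657, -762, 0], 2.637],
    [-1, [-657, -762, 0], 2.637],
    [-1, [-657, -762, 0], 2.637],
    [-1, [-657, -762, 0], 2.637],
    [-1, [-657, -762, 0], 2.637],
    [-1, [-657, -762, 0], 2.637],
    [-1, [-657, -762, 0], 2.637],
    [-1, [-657, -762, 0], 2.637],
  ],
  squeeze=25,
)

```text
t: 1.82
tool_pos: [0.5123, -0.1946, 0.253]
ee_rot: [[0.929, 0.369, -0.0], [0.369, -0.929, 0.0], [-0.0, -0.001, -1.0]]
ft_force: [1.2, 0.0, 0.5]
gripper_width: 1.004
```

>>> arm_command(
  commands=[
    [-1, [14, 170, 0], 0.131],
    [-1, [14, 170, 0], 0.131],
    [-1, [14, 170, 0], 0.131],
    [-1, [14, 170, 0], 0.131],
    [-1, [14, 170, 20], 0.131],
    [-1, [14, 170, 40], 0.131],
    [-1, [14, 170, 40], 0.131],
  ],
)

```text
t: 2.4
tool_pos: [0.5869, -0.3446, 0.2077]
ee_rot: [[0.968, 0.25, -0.008], [0.25, -0.968, 0.005], [-0.007, -0.007, -1.0]]
ft_force: [0.1, -0.4, -0.9]
gripper_width: 0.999
```

```bash
cat > snap.py <<'E'
import sys
from rig import *
import cv2, numpy as np
t=sys.argv[1]
s=state(); print({k:np.round(s[k],3).tolist() for k in ['t','joints','tool_pos','ee_rot','ft_force']})
for n in sys.argv[2:]:
    p=camera_params(n)
    im,d=get_image(n); cv2.imwrite(f"pics/{n}{t}.png",im[:,:,::-1]); np.savez(f"{n}{t}.npz",im=im,d=d,**p)
E
python3 snap.py 1 wrist top
```

```text
{'t': 2.4, 'joints': [-31.388, 29.741, 77.862, 0.011, 72.962, 44.139], 'tool_pos': [0.587, -0.345, 0.208], 'ee_rot': [[0.968, 0.25, -0.008], [0.25, -0.968, 0.005], [-0.007, -0.007, -1.0]], 'ft_force': [0.055, -0.419, -0.917]}
```

View pics/wrist1.png

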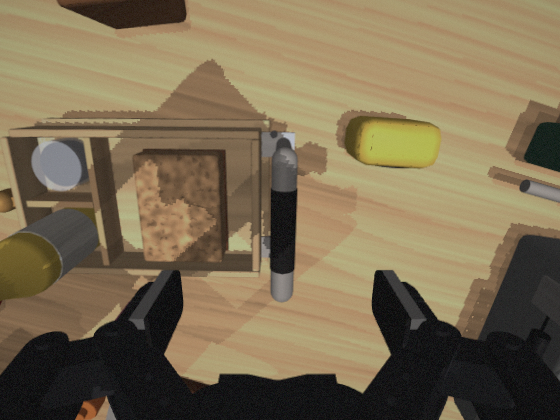

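View pics/top1.png

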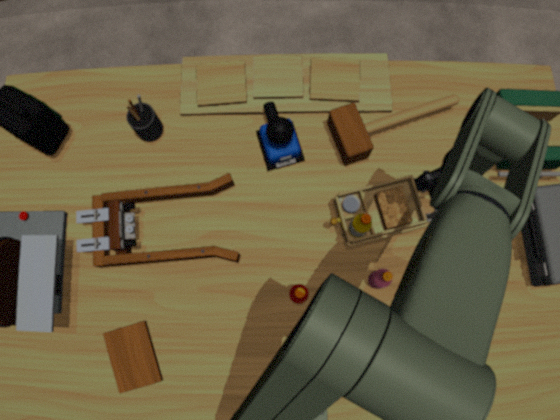

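```bash
cat > bar.py <<'E'
import sys
from h import *
im,d,p=load(sys.argv[1])
W=cloud(p,d)*1e3
m=(W[...,2]>118)&(W[...,2]<142)&(im.astype(int).max(2)-im.min(2)<40)
m[:, :240]=0;m[:,330:]=0
m=cv2.morphologyEx(m.astype(np.uint8),cv2.MORPH_OPEN,np.ones((3,3)))
n,l,s,c=cv2.connectedComponentsWithStats(m);k=1+np.argmax(s[1:,4]);print(s[k])
P=[]
for v in range(s[k][1]+15,s[k][1]+s[k][3]-15):
    r=np.where(l[v]==k)[0]; P.append(onz(p,r.mean(),v,.127)*1e3)
P=np.array(P);kk=np.polyfit(P[:,0],P[:,1],1)
print('bar yaw',np.degrees(np.arctan(kk[0])),'caddy yaw',np.degrees(np.arctan(kk[0]))+90)
Q=W[l==k];print('extent x',np.nanmin(Q[:,0]),np.nanmax(Q[:,0]),'z',np.nanpercentile(Q[:,2],[5,95]));xm=(np.nanmin(Q[:,0])+np.nanmax(Q[:,0]))/2
print('mid',xm,np.polyval(kk,xm))
E
python3 bar.py wrist1
```

```text
[ 271  147   27  155 3657]
bar yaw 13.631222630333244 caddy yaw 103.63122263033324
extent x 536.2753993451416 640.1356379591994 z [128.63425086 134.56229279]
mid 588.2055186521704 -348.11065097567547
```

>>> arm_command(
  commands=[
    [-1, [0, 0, 30], 0.012],
    [-1, [0, 0, 60], 0.012],
    [-1, [0, 0, 75], 0.012],
    [-1, [0, 0, 85], 0.012],
    [-1, [0, 0, 85], 0.012],
    [-0.5, [0, 0, 85], 0.012],
    [0, [0, 0, 85], 0.012],
    [0.3, [0, 0, 85], 0.012],
    [0.5, [0, 0, 85], 0.012],
    [0.6, [0, 0, 85], 0.012],
    [0.7, [0, 0, 85], 0.012],
    [0.8, [0, 0, 85], 0.012],
    [1, [0, 0, 85], 0.012],
    [1, [0, 0, 85], 0.012],
    [1, [0, 0, 85], 0.012],
    [1, [0, 0, 85], 0.012],
    [1, [0, 0, 85], 0.012],
  ],
  squeeze=25,
)

```text
t: 3.92
tool_pos: [0.5893, -0.345, 0.129]
ee_rot: [[0.971, 0.239, 0.001], [0.239, -0.971, -0.001], [0.001, 0.001, -1.0]]
ft_force: [0.3, -0.1, 5.0]
gripper_width: 0.174
```

```bash
python3 snap.py 2 wrist
```

```text
{'t': 3.917, 'joints': [-31.318, 32.97, 83.993, 0.006, 62.954, 44.826], 'tool_pos': [0.589, -0.345, 0.129], 'ee_rot': [[0.971, 0.239, 0.001], [0.239, -0.971, -0.001], [0.001, 0.001, -1.0]], 'ft_force': [0.341, -0.096, 5.003]}
```

View pics/wrist2.png

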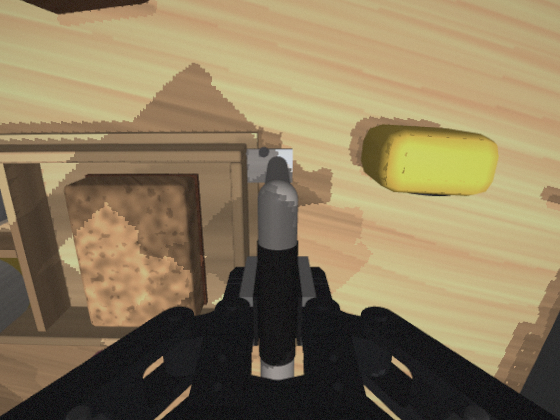

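The bar is gripped; the wrist view shows the pads on its black grip at (277,300). Next is a straight push along the present heading.

>>> arm_command(
  commands=[
    [1, [0, -1, 0], 0],
    [1, [0, -3, 0], 0],
    [1, [0, -6, 0], 0],
    [1, [0, -10, 0], 0],
    [1, [0, -14, 0], 0],
    [1, [0, -18, 0], 0],
    [1, [0, -22, 0], 0],
    [1, [0, -27, 0], 0],
    [1, [0, -32, 0], 0],
    [1, [0, -37, 0], 0],
    [1, [0, -42, 0], 0],
    [1, [0, -47, 0], 0],
    [1, [0, -52, 0], 0],
    [1, [0, -57, 0], 0],
    [1, [0, -62, 0], 0],
    [1, [0, -66, 0], 0],
    [1, [0, -69, 0], 0],
    [1, [0, -71, 0], 0],
    [1, [0, -72, 0], 0],
    [1, [0, -72, 0], 0],
  ],
)

```text
t: 5.63
tool_pos: [0.5719, -0.2748, 0.129]
ee_rot: [[0.971, 0.24, 0.001], [0.24, -0.971, -0.001], [0.001, 0.001, -1.0]]
ft_force: [-0.1, 0.2, 5.7]
gripper_width: 0.177
```

```bash
python3 snap.py 3 scene top
```

```text
{'t': 5.633, 'joints': [-26.706, 29.014, 91.357, 0.002, 59.56, 49.417], 'tool_pos': [0.572, -0.275, 0.129], 'ee_rot': [[0.971, 0.24, 0.001], [0.24, -0.971, -0.001], [0.001, 0.001, -1.0]], 'ft_force': [-0.111, 0.213, 5.727]}
```

View pics/scene3.png

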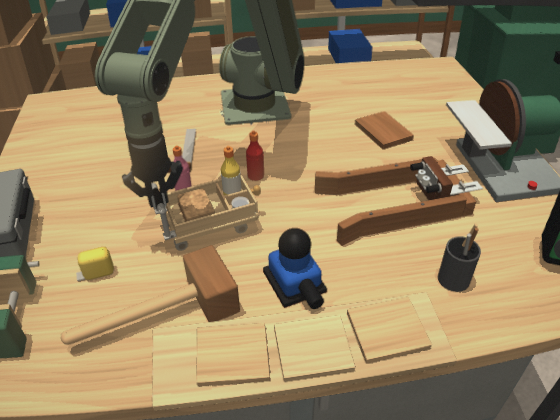

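View pics/top3.png

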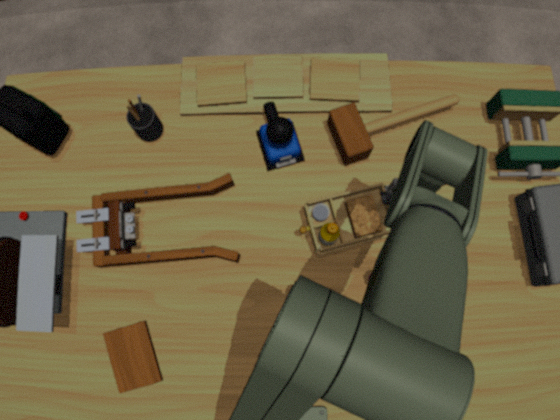

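```bash
cat > pose.py <<'E'
from h import *
O=np.array([542.4,235.8]);b=np.array([-.0780,.99695]);n=np.array([-.99695,-.078])
def bay(X): r=np.asarray(X)[:2]-O; return np.round([r@b,r@n],1)
def strike(t,u0,u1,v0,v1):
    im,d,p=load("top"+t);W=cloud(p,d)*1e3
    hsv=cv2.cvtColor(im,cv2.COLOR_RGB2HSV)
    m=np.zeros(d.shape,bool);m[v0:v1,u0:u1]=True
    m&=(W[...,2]>60)&(W[...,2]<90)
    return im,d,p,W,m
E
python3 - <<'E'
from pose import *
im,d,p,W,m=strike("3",290,320,220,240)
v,u=np.where(m);print(u.min(),u.max(),v.min(),v.max())
c=im[170:260,290:400,::-1];cv2.imwrite("pics/t3c.png",cv2.resize(c,None,fx=6,fy=6,interpolation=cv2.INTER_CUBIC))
# mallet
mm=(W[...,2]>15)&(W[...,1]<-100)&(W[...,1]>-230)&(W[...,0]>600)&(W[...,0]<760)
Q=W[mm];i=np.argsort(Q[:,0])[:15];print(Q[i].round())
sd=(W[...,2]>15)&(W[...,1]<40)&(W[...,1]>-90)&(W[...,0]>600)&(W[...,0]<760)
Q=W[sd];i=np.argsort(Q[:,0])[:5];print('sander',Q[i].round())
E
```

```text
299 319 220 239
[[ 600. -203.   52.]
 [ 600. -223.   51.]
 [ 600. -155.   85.]
 [ 600. -183.   53.]
 [ 600. -193.   52.]
 [ 600. -184.   83.]
 [ 600. -198.   52.]
 [ 600. -191.   53.]
 [ 600. -188.   83.]
 [ 600. -222.  398.]
 [ 600. -224.  459.]
 [ 601. -178.   52.]
 [ 601. -186.   52.]
 [ 601. -223.  422.]
 [ 601. -180.   62.]]
sander [[682.  22.  20.]
 [683.  19.  17.]
 [683.  29.  16.]
 [683.   6.  23.]
 [684.   4.  19.]]
```

View pics/t3c.png

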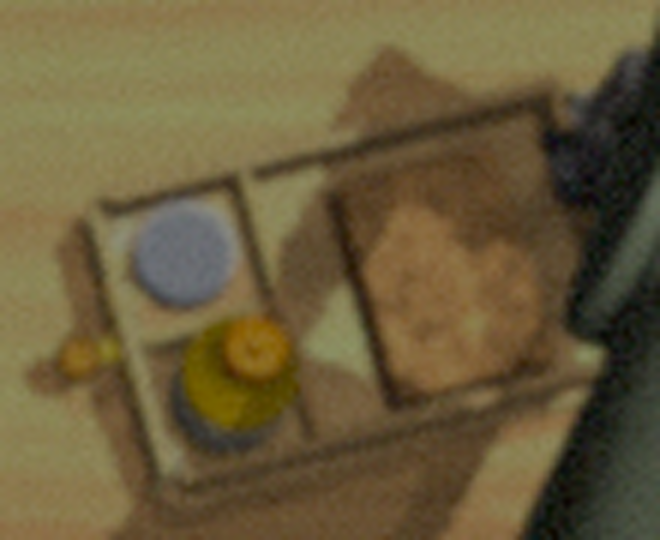

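```bash
python3 - <<'E'
from pose import *
im,d,p=load("top3")
S=onz(p,303,229.5,.08)*1e3
FR=onz(p,306.2,204.7,.086)*1e3;FL=onz(p,318,251.7,.086)*1e3
print(S,FR,FL,np.linalg.norm(FR-FL))
f=FR-FL;print('yaw from front',np.degrees(np.arctan2(f[1],f[0]))+90)
T=np.array([571.9,-274.8]);x=np.array([.971,.24])
H=T-1.8*x
for nm,h in(('tcp',T),('H',H)):
    v=S[:2]-h;print(nm,np.linalg.norm(v),np.degrees(np.arctan2(v[1],v[0])),bay(h))
print('strike',bay(S),'mallet',onz(p,352,164,.03)*1e3,onz(p,372,157,.03)*1e3,onz(p,300,165,.02)*1e3)
E
```

```text
[511.87436821 -51.8653478   80.        ] [568.94379388 -60.58896258  86.        ] [459.10911297 -84.38738028  86.        ] 112.3833698338306
yaw from front 102.2255728609266
tcp 230.87428532683185 105.06962975625923 [-511.3   10.4]
H 230.84403175097748 104.62286022563154 [-511.6   12.2]
strike [-284.4   52.9] mallet [ 683.07644972 -181.08736158   30.        ] [ 700.75894224 -232.76456453   30.        ] [685.70616201 -51.38698072  20.        ]
```

```bash
python3 - <<'E'
for s in [2,6,12,19,26,33,40,47,54,61,68,75,82,89,96,102,108,112,115,116]:
    t=min(s/112,1);w=t*t*(3-2*t)
    print([1,[round(.1635*s+12.04*w,1),round(-.9867*s+1.99*w,1),0],round(.164*w,3)],end=', ')
E
```

```text
[1, [0.3, -2.0, 0], 0.0], [1, [1.1, -5.9, 0], 0.001], [1, [2.3, -11.8, 0], 0.005], [1, [4.0, -18.6, 0], 0.013], [1, [5.9, -25.4, 0], 0.022], [1, [7.9, -32.1, 0], 0.034], [1, [10.1, -38.9, 0], 0.048], [1, [12.3, -45.6, 0], 0.062], [1, [14.5, -52.3, 0], 0.078], [1, [16.8, -59.1, 0], 0.093], [1, [19.0, -65.8, 0], 0.108], [1, [21.2, -72.5, 0], 0.122], [1, [23.3, -79.3, 0], 0.135], [1, [25.3, -86.0, 0], 0.146], [1, [27.1, -92.8, 0], 0.155], [1, [28.4, -98.7, 0], 0.16], [1, [29.7, -104.6, 0], 0.163], [1, [30.4, -108.5, 0], 0.164], [1, [30.8, -111.5, 0], 0.164], [1, [31.0, -112.5, 0], 0.164],
```

>>> arm_command(
  commands=[
    [1, [0, -2, 0], 0],
    [1, [1, -6, 0], 0.001],
    [1, [2, -12, 0], 0.005],
    [1, [4, -19, 0], 0.013],
    [1, [6, -25, 0], 0.022],
    [1, [8, -32, 0], 0.034],
    [1, [10, -39, 0], 0.048],
    [1, [12, -46, 0], 0.062],
    [1, [14.5, -52, 0], 0.078],
    [1, [17, -59, 0], 0.093],
    [1, [19, -66, 0], 0.108],
    [1, [21, -73, 0], 0.122],
    [1, [23, -79, 0], 0.135],
    [1, [25, -86, 0], 0.146],
    [1, [27, -93, 0], 0.155],
    [1, [28.5, -99, 0], 0.16],
    [1, [30, -105, 0], 0.163],
    [1, [30.5, -109, 0], 0.164],
    [1, [31, -112, 0], 0.164],
    [1, [31, -113, 0], 0.164],
  ],
)

```text
t: 7.4
tool_pos: [0.5755, -0.1575, 0.129]
ee_rot: [[0.997, 0.078, 0.002], [0.078, -0.997, -0.001], [0.002, 0.001, -1.0]]
ft_force: [1.0, -1.9, 5.5]
gripper_width: 0.18
```

```bash
python3 snap.py 4 top; python3 - <<'E'
from h import *
im,d,p=load("top4")
c=im[160:280,190:360,::-1];cv2.imwrite("pics/t4c.png",cv2.resize(c,None,fx=4.6,fy=4.6,interpolation=cv2.INTER_CUBIC))
E
```

```text
{'t': 7.4, 'joints': [-16.419, 25.956, 96.85, 0.012, 57.057, 69.101], 'tool_pos': [0.576, -0.158, 0.129], 'ee_rot': [[0.997, 0.078, 0.002], [0.078, -0.997, -0.001], [0.002, 0.001, -1.0]], 'ft_force': [1.037, -1.946, 5.471]}
```

View pics/t4c.png

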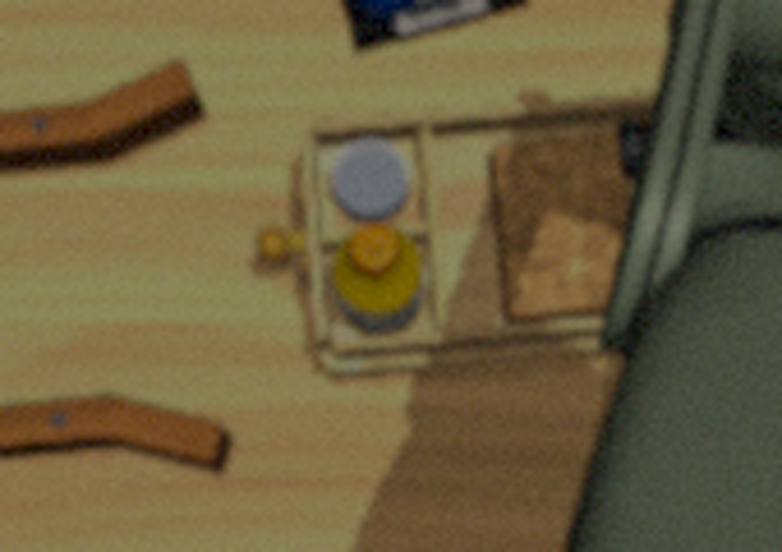

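```bash
python3 - <<'E'
from pose import *
im,d,p=load("top4");W=cloud(p,d)*1e3
hsv=cv2.cvtColor(im,cv2.COLOR_RGB2HSV).astype(int)
m=np.zeros(d.shape,bool);m[204:222,242:256]=1
m&=(W[...,2]>62)&(W[...,2]<92)
v,u=np.where(m);print(u.mean(),v.mean(),len(u), W[m].mean(0).round(1))
S=onz(p,u.mean(),v.mean(),.078)*1e3;print('strike',S,bay(S))
T=np.array([575.5,-157.5]);print('tcp',bay(T)); 
# rim: sides at z 80-92, bay frame
r=(W[...,2]>79)&(W[...,2]<93)&(W[...,1]<-0)&(W[...,1]>-140)&(W[...,0]>480)&(W[...,0]<660)
Q=W[r][:,:2]-O;A=Q@b;L=Q@n
for a0 in range(-370,-230,10):
    k=(A>a0)&(A<a0+10); 
    if k.sum()>5: print(a0,np.percentile(L[k],[1,99]).round(1),k.sum())
E
```

```text
250.3030303030303 212.03030303030303 66 [555.2  69.5  80. ]
strike [555.63693199  69.68562906  78.        ] [-166.6   -0.2]
tcp [-394.7   -2.3]
-360 [-58.3 -52.7] 12
-350 [-58.4   7. ] 42
-340 [-57.3  32.4] 128
-330 [-57.1  57.5] 173
-320 [-58.3  59.8] 185
-310 [-56.9  59.5] 188
-300 [-58.2  58.9] 182
-290 [-58.3  59.3] 184
-280 [-58.1  59.2] 53
-270 [-58.6  59.5] 29
-260 [-59.4  59.6] 24
-250 [-59.   59.3] 112
-240 [ 0.3 59.4] 14
```

>>> arm_command(
  commands=[
    [1, [0, -2, 0], 0],
    [1, [0, -5, 0], 0],
    [1, [0, -9, 0], 0],
    [1, [0, -14, 0], 0],
    [1, [0, -20, 0], 0],
    [1, [0, -26, 0], 0],
    [1, [0, -32, 0], 0],
    [1, [0, -38, 0], 0],
    [1, [0, -44, 0], 0],
    [1, [0, -50, 0], 0],
    [1, [0, -56, 0], 0],
    [1, [0, -62, 0], 0],
    [1, [0, -68, 0], 0],
    [1, [0, -74, 0], 0],
    [1, [0, -80, 0], 0],
    [1, [0, -86, 0], 0],
    [1, [0, -91, 0], 0],
    [1, [0, -95, 0], 0],
    [1, [0, -97, 0], 0],
    [1, [0, -98, 0], 0],
  ],
)

```text
t: 9.12
tool_pos: [0.5679, -0.0599, 0.129]
ee_rot: [[0.997, 0.078, 0.002], [0.078, -0.997, -0.0], [0.002, 0.0, -1.0]]
ft_force: [0.9, 0.2, 5.0]
gripper_width: 0.175
```

```bash
python3 snap.py 5 top scene; cat > chk.py <<'E'
import sys
from pose import *
t=sys.argv[1];T=np.array([float(sys.argv[2]),float(sys.argv[3])])
im,d,p=load("top"+t);W=cloud(p,d)*1e3
print('tcp',bay(T))
Q=W-np.array([*O,0]);A=Q[...,:2]@b;L=Q[...,:2]@n;Z=W[...,2]
xo=bay(T)[0]+112
m=(Z>66)&(Z<92)&(abs(A-xo-118)<12)&(abs(L)<12)
v,u=np.where(m)
S=onz(p,u.mean(),v.mean(),.078)*1e3;print('strike',len(u),S.round(1),bay(S))
r=(Z>79)&(Z<93)&(A>xo-100)&(A<xo+104)&(abs(L)<75)
R=[]
for a0 in np.arange(xo-100,xo+100,10):
    k=r&(A>a0)&(A<a0+10)
    if k.sum()>5: R.append([a0-xo,*np.percentile(L[k],[1,99]),k.sum()])
print(np.round(R,1))
E
python3 - <<'E'
from h import *
im,d,p=load("scene5")
c=im[130:260,190:350,::-1];cv2.imwrite("pics/s5c.png",cv2.resize(c,None,fx=4.6,fy=4.6,interpolation=cv2.INTER_CUBIC))
E
```

```text
{'t': 9.117, 'joints': [-7.176, 23.931, 100.393, 0.009, 55.534, 78.354], 'tool_pos': [0.568, -0.06, 0.129], 'ee_rot': [[0.997, 0.078, 0.002], [0.078, -0.997, -0.0], [0.002, 0.0, -1.0]], 'ft_force': [0.944, 0.168, 4.966]}
```

View pics/s5c.png

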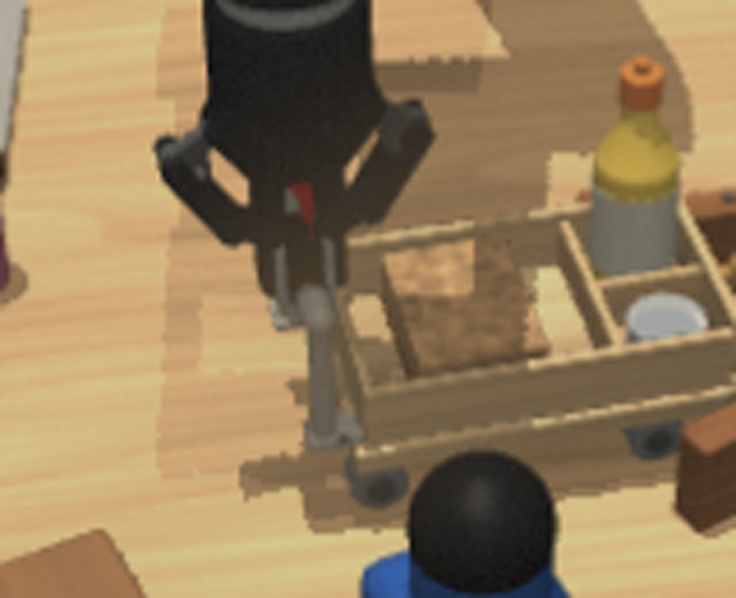

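View pics/top5.png

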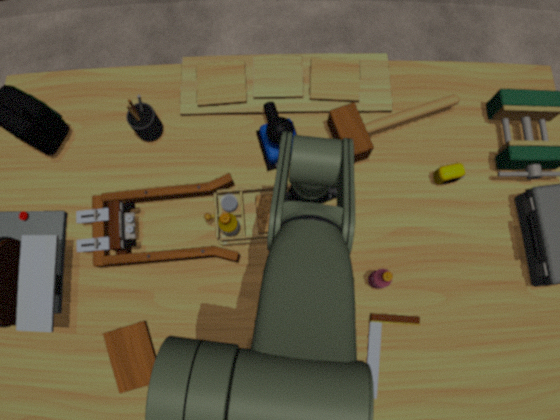

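```bash
python3 chk.py 5 567.9 -59.9
```

```text
tcp [-296.8   -2.4]
strike 64 [547.5 168.6  78. ] [-67.4   0.1]
[[-80.  -59.5 -52.7  10. ]
 [-40.  -58.5 -21.4  31. ]
 [-30.  -58.7  28.2 107. ]
 [-20.  -57.5  59.  181. ]
 [-10.  -58.2  59.2 192. ]
 [  0.  -58.7  59.7  89. ]
 [ 10.  -59.2  59.3  25. ]
 [ 20.  -59.6  59.4  27. ]
 [ 30.  -58.1  58.6 112. ]
 [ 40.  -59.3  59.1  43. ]
 [ 50.  -59.7  58.9  54. ]
 [ 60.  -58.7  58.6  40. ]
 [ 70.  -59.7  59.   41. ]
 [ 80.  -60.4  59.1  38. ]
 [ 90.  -55.9  57.4 112. ]]
```

The caddy is centred in the bay frame (rim −59/+59 mm), square to it, with its origin at about −185 mm. Both visible right-hand castors trail. I'm entering slowly with a lighter grip.

>>> arm_command(
  commands=[
    [1, [0, -1, 0], 0],
    [1, [0, -3, 0], 0],
    [1, [0, -6, 0], 0],
    [1, [0, -9, 0], 0],
    [1, [0, -12, 0], 0],
    [1, [0, -15, 0], 0],
    [1, [0, -18, 0], 0],
    [1, [0, -21, 0], 0],
    [1, [0, -24, 0], 0],
    [1, [0, -27, 0], 0],
    [1, [0, -30, 0], 0],
    [1, [0, -33, 0], 0],
    [1, [0, -36, 0], 0],
    [1, [0, -38, 0], 0],
    [1, [0, -39, 0], 0],
    [1, [0, -40, 0], 0],
  ],
  squeeze=20,
)

```text
t: 10.55
tool_pos: [0.5647, -0.0202, 0.129]
ee_rot: [[0.997, 0.078, 0.002], [0.078, -0.997, -0.0], [0.002, 0.0, -1.0]]
ft_force: [1.2, -1.2, 5.0]
gripper_width: 0.177
```

```bash
python3 snap.py 6 top; python3 - <<'E'
from h import *
im,d,p=load("top6")
c=im[165:285,90:260,::-1];cv2.imwrite("pics/t6c.png",cv2.resize(c,None,fx=4.6,fy=4.6,interpolation=cv2.INTER_CUBIC))
E
python3 chk.py 6 564.8 -20
```

```text
{'t': 10.55, 'joints': [-3.212, 23.465, 101.196, -0.006, 55.211, 82.333], 'tool_pos': [0.565, -0.02, 0.129], 'ee_rot': [[0.997, 0.078, 0.002], [0.078, -0.997, -0.0], [0.002, 0.0, -1.0]], 'ft_force': [1.173, -1.239, 5.044]}
tcp [-256.8   -2.4]
strike 56 [544.3 207.9  78. ] [-28.    0.3]
[[-70.  -57.1 -53.3   9. ]
 [-20.  -59.7  -3.8  47. ]
 [-10.  -57.5  58.3 157. ]
 [  0.  -58.8  59.7  88. ]
 [ 10.  -59.5  59.6  29. ]
 [ 20.  -58.9  59.5  26. ]
 [ 30.  -59.8  59.3 108. ]
 [ 40.  -58.4  59.4  48. ]
 [ 50.  -58.6  59.7  52. ]
 [ 60.  -60.4  59.2  46. ]
 [ 70.  -58.3  58.7  45. ]
 [ 80.  -56.7  59.3  26. ]
 [ 90.  -54.6  57.9 105. ]]
```

View pics/t6c.png

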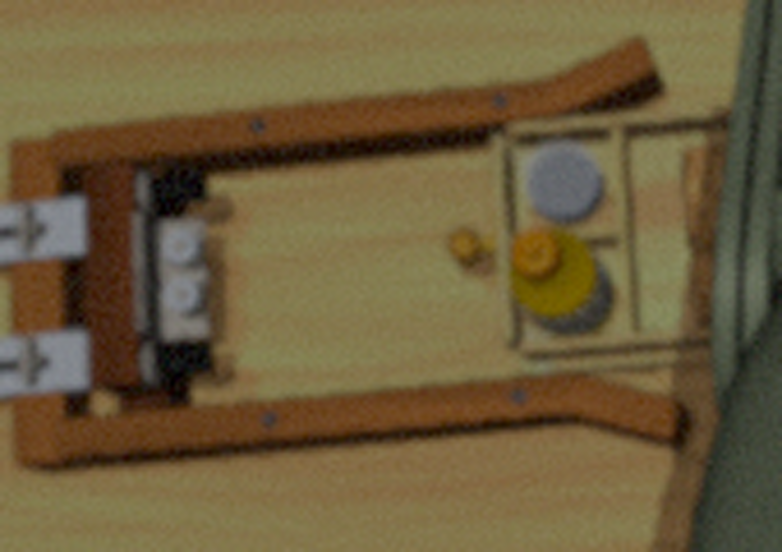

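>>> arm_command(
  commands=[
    [1, [0, -1, 0], 0],
    [1, [0, -3, 0], 0],
    [1, [0, -6, 0], 0],
    [1, [0, -9, 0], 0],
    [1, [0, -12, 0], 0],
    [1, [0, -15, 0], 0],
    [1, [0, -18, 0], 0],
    [1, [0, -21, 0], 0],
    [1, [0, -24, 0], 0],
    [1, [0, -27, 0], 0],
    [1, [0, -30, 0], 0],
    [1, [0, -33, 0], 0],
    [1, [0, -36, 0], 0],
    [1, [0, -39, 0], 0],
    [1, [0, -42, 0], 0],
    [1, [0, -45, 0], 0],
    [1, [0, -47, 0], 0],
    [1, [0, -49, 0], 0],
    [1, [0, -50, 0], 0],
  ],
)

```text
t: 12.18
tool_pos: [0.5608, 0.0298, 0.129]
ee_rot: [[0.997, 0.078, 0.002], [0.078, -0.997, -0.0], [0.002, 0.0, -1.0]]
ft_force: [-0.0, -0.5, 6.6]
gripper_width: 0.177
```

```bash
python3 snap.py 7 top; python3 chk.py 7 560.8 29.8
```

```text
{'t': 12.183, 'joints': [1.87, 23.193, 101.666, -0.009, 55.026, 87.407], 'tool_pos': [0.561, 0.03, 0.129], 'ee_rot': [[0.997, 0.078, 0.002], [0.078, -0.997, -0.0], [0.002, 0.0, -1.0]], 'ft_force': [-0.012, -0.516, 6.619]}
tcp [-206.8   -2.3]
strike 63 [539.9 258.3  78. ] [22.6  0.8]
[[-50.  -13.4  -8.6  10. ]
 [  0.  -59.8 -53.1  13. ]
 [ 10.  -59.2  60.   20. ]
 [ 20.  -58.7  60.2  28. ]
 [ 30.  -56.8  59.4 100. ]
 [ 40.  -56.   59.7  53. ]
 [ 50.  -56.4  60.   54. ]
 [ 60.  -57.1  59.3  45. ]
 [ 70.  -56.7  60.3  32. ]
 [ 80.  -57.2  59.6  31. ]
 [ 90.  -52.3  58.6 112. ]]
```

>>> arm_command(
  commands=[
    [1, [0, -1, 0], 0],
    [1, [0, -3, 0], 0],
    [1, [0, -6, 0], 0],
    [1, [0.1, -9, 0], 0.001],
    [1, [0.2, -12, 0], 0.002],
    [1, [0.3, -15, 0], 0.003],
    [1, [0.4, -18, 0], 0.004],
    [1, [0.4, -21, 0], 0.004],
    [1, [0.4, -24, 0], 0.004],
    [1, [0.4, -27, 0], 0.004],
    [1, [0.4, -30, 0], 0.004],
    [1, [0.4, -33, 0], 0.004],
    [1, [0.4, -36, 0], 0.004],
    [1, [0.4, -39, 0], 0.004],
    [1, [0.4, -42, 0], 0.004],
    [1, [0.4, -45, 0], 0.004],
    [1, [0.4, -47, 0], 0.004],
    [1, [0.4, -49, 0], 0.004],
    [1, [0.4, -50, 0], 0.004],
  ],
)

```text
t: 13.82
tool_pos: [0.5573, 0.0797, 0.1289]
ee_rot: [[0.997, 0.074, 0.002], [0.074, -0.997, 0.0], [0.002, 0.0, -1.0]]
ft_force: [1.3, -0.9, 6.0]
gripper_width: 0.175
```

```bash
python3 snap.py 8 top; python3 chk.py 8 557.3 79.6;  python3 - <<'E'
from h import *
im,d,p=load("top8")
c=im[165:285,90:260,::-1];cv2.imwrite("pics/t8c.png",cv2.resize(c,None,fx=4.6,fy=4.6,interpolation=cv2.INTER_CUBIC))
E
```

```text
{'t': 13.817, 'joints': [6.973, 23.304, 101.478, -0.012, 55.108, 92.741], 'tool_pos': [0.557, 0.08, 0.129], 'ee_rot': [[0.997, 0.074, 0.002], [0.074, -0.997, 0.0], [0.002, 0.0, -1.0]], 'ft_force': [1.317, -0.934, 5.968]}
tcp [-156.9   -2.7]
strike 62 [536.8 307.9  78. ] [72.3 -0. ]
[[-50.  -14.2  -7.2  12. ]
 [-40.  -15.1  -7.4  16. ]
 [-30.  -39.7  -6.   38. ]
 [ 30.  -57.3  59.4 114. ]
 [ 40.  -58.1  59.   48. ]
 [ 50.  -56.5  59.6  49. ]
 [ 60.  -57.4  59.1  45. ]
 [ 70.  -57.8  59.3  44. ]
 [ 80.  -57.3  59.3  32. ]
 [ 90.  -55.8  57.4  75. ]]
```

View pics/t8c.png

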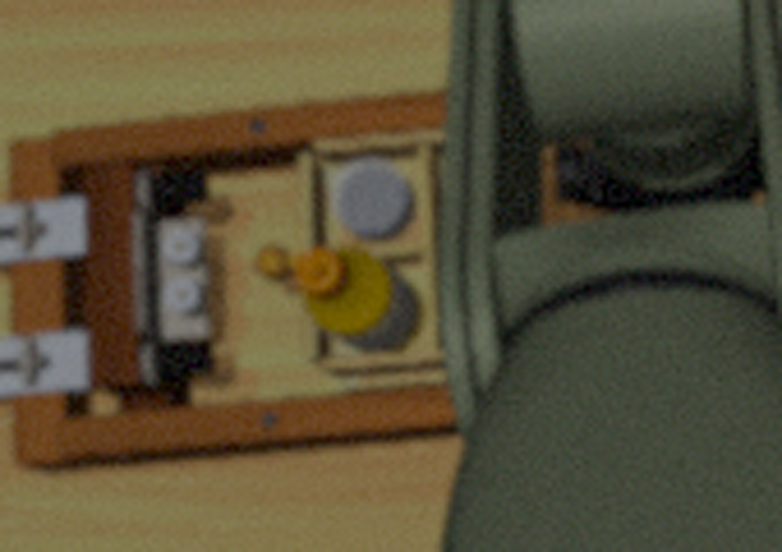

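>>> arm_command(
  commands=[
    [1, [0, -1, 0], 0],
    [1, [0, -3, 0], 0],
    [1, [0, -6, 0], 0],
    [1, [0, -9, 0], 0],
    [1, [0, -12, 0], 0],
    [1, [0, -15, 0], 0],
    [1, [0, -18, 0], 0],
    [1, [0, -20, 0], 0],
    [1, [0, -22, 0], 0],
    [1, [0, -24, 0], 0],
    [1, [0, -25, 0], 0],
    [1, [0, -25, 0], 0],
    [1, [0, -25, 0], 0],
  ],
)

```text
t: 14.95
tool_pos: [0.5554, 0.1047, 0.1289]
ee_rot: [[0.997, 0.074, 0.002], [0.074, -0.997, 0.001], [0.002, -0.0, -1.0]]
ft_force: [0.0, 0.6, 5.8]
gripper_width: 0.175
```

>>> arm_command(
  commands=[
    [1, [0, -1, 0], 0],
    [1, [0, -2, 0], 0],
    [1, [0, -3, 0], 0],
    [1, [0, -4, 0], 0],
    [1, [0, -5, 0], 0],
    [1, [0, -5, 0], 0],
  ],
)

```text
t: 15.45
tool_pos: [0.555, 0.1096, 0.129]
ee_rot: [[0.997, 0.074, 0.002], [0.074, -0.997, 0.0], [0.002, -0.0, -1.0]]
ft_force: [1.0, 0.0, 5.6]
gripper_width: 0.176
```

>>> arm_command(
  commands=[
    [1, [0, -1, 0], 0],
    [1, [0, -2, 0], 0],
    [1, [0, -3, 0], 0],
    [1, [0, -4, 0], 0],
    [1, [0, -4, 0], 0],
  ],
)

```text
t: 15.87
tool_pos: [0.5547, 0.1135, 0.1289]
ee_rot: [[0.997, 0.074, 0.002], [0.074, -0.997, -0.0], [0.002, 0.0, -1.0]]
ft_force: [0.8, 0.1, 6.2]
gripper_width: 0.176
```

>>> arm_command(
  commands=[
    [1, [0, -0.5, 0], 0],
    [1, [0, -1, 0], 0],
    [1, [0, -1.5, 0], 0],
    [1, [0, -2, 0], 0],
    [1, [0, -2.5, 0], 0],
    [1, [0, -3, 0], 0],
    [1, [0, -3, 0], 0],
  ],
)

```text
t: 16.45
tool_pos: [0.5547, 0.1146, 0.129]
ee_rot: [[0.997, 0.075, 0.002], [0.075, -0.997, -0.004], [0.002, 0.004, -1.0]]
ft_force: [0.8, -7.6, 6.0]
gripper_width: 0.177
```

>>> arm_command(
  commands=[
    [1, [0, -0.5, 0], 0],
    [1, [0, -1, 0], 0],
    [1, [0, -1.5, 0], 0],
    [1, [0, -2, 0], 0],
    [1, [0, -2.5, 0], 0],
    [1, [0, -3, 0], 0],
    [1, [0, -3, 0], 0],
  ],
)

```text
t: 17.03
tool_pos: [0.5544, 0.1177, 0.129]
ee_rot: [[0.997, 0.075, 0.002], [0.075, -0.997, -0.003], [0.002, 0.003, -1.0]]
ft_force: [1.5, -7.5, 7.2]
gripper_width: 0.179
```

>>> arm_command(
  commands=[
    [1, [0, -0.5, 0], 0],
    [1, [0, -1, 0], 0],
    [1, [0, -1.5, 0], 0],
    [1, [0, -2, 0], 0],
    [1, [0, -2.5, 0], 0],
    [1, [0, -3, 0], 0],
    [1, [0, -3, 0], 0],
  ],
)

```text
t: 17.62
tool_pos: [0.5541, 0.1211, 0.129]
ee_rot: [[0.997, 0.075, 0.002], [0.075, -0.997, -0.002], [0.002, 0.002, -1.0]]
ft_force: [1.0, -4.1, 6.8]
gripper_width: 0.182
```

>>> arm_command(
  commands=[
    [1, [0, -0.5, 0], 0],
    [1, [0, -1, 0], 0],
    [1, [0, -1.5, 0], 0],
    [1, [0, -2, 0], 0],
    [1, [0, -2, 0], 0],
  ],
)

```text
t: 18.03
tool_pos: [0.5539, 0.1235, 0.129]
ee_rot: [[0.997, 0.074, 0.002], [0.074, -0.997, -0.002], [0.002, 0.002, -1.0]]
ft_force: [0.4, -3.4, 7.1]
gripper_width: 0.178
```

>>> arm_command(
  commands=[
    [1, [0, -0.5, 0], 0],
    [1, [0, -1, 0], 0],
    [1, [0, -1.5, 0], 0],
    [1, [0, -2, 0], 0],
    [1, [0, -2, 0], 0],
  ],
)

```text
t: 18.45
tool_pos: [0.5537, 0.1258, 0.129]
ee_rot: [[0.997, 0.074, 0.002], [0.074, -0.997, -0.001], [0.002, 0.001, -1.0]]
ft_force: [0.3, -2.3, 6.6]
gripper_width: 0.177
```

>>> arm_command(
  commands=[
    [1, [0, -0.5, 0], 0],
    [1, [0, -1, 0], 0],
    [1, [0, -1.5, 0], 0],
    [1, [0, -2, 0], 0],
    [1, [0, -2, 0], 0],
  ],
)

```text
t: 18.87
tool_pos: [0.5536, 0.128, 0.129]
ee_rot: [[0.997, 0.074, 0.002], [0.074, -0.997, -0.001], [0.002, 0.001, -1.0]]
ft_force: [0.6, -0.9, 6.3]
gripper_width: 0.174
```

>>> arm_command(
  commands=[
    [1, [0, -0.5, 0], 0],
    [1, [0, -1, 0], 0],
    [1, [0, -1.5, 0], 0],
    [1, [0, -2, 0], 0],
    [1, [0, -2, 0], 0],
  ],
)

```text
t: 19.28
tool_pos: [0.5534, 0.1303, 0.1289]
ee_rot: [[0.997, 0.074, 0.002], [0.074, -0.997, -0.0], [0.002, 0.0, -1.0]]
ft_force: [0.6, -1.1, 6.1]
gripper_width: 0.181
```

>>> arm_command(
  commands=[
    [1, [0, -0.5, 0], 0],
    [1, [0, -1, 0], 0],
    [1, [0, -1.5, 0], 0],
    [1, [0, -1.5, 0], 0],
  ],
)

```text
t: 19.62
tool_pos: [0.5532, 0.132, 0.1289]
ee_rot: [[0.997, 0.074, 0.002], [0.074, -0.997, 0.0], [0.002, -0.0, -1.0]]
ft_force: [1.2, 0.6, 6.2]
gripper_width: 0.178
```

>>> arm_command(
  commands=[
    [1, [0, -0.5, 0], 0],
    [1, [0, -1, 0], 0],
    [1, [0, -1.5, 0], 0],
    [1, [0, -1.5, 0], 0],
  ],
)

```text
t: 19.95
tool_pos: [0.5535, 0.1323, 0.129]
ee_rot: [[0.997, 0.075, 0.002], [0.075, -0.997, -0.002], [0.002, 0.002, -1.0]]
ft_force: [1.0, -4.5, 5.8]
gripper_width: 0.176
```

>>> arm_command(
  commands=[
    [1, [0, -0.5, 0], 0],
    [1, [0, -1, 0], 0],
    [1, [0, -1, 0], 0],
    [1, [0, -1, 0], 0],
  ],
)

```text
t: 20.28
tool_pos: [0.5537, 0.1324, 0.129]
ee_rot: [[0.997, 0.075, 0.003], [0.075, -0.997, -0.004], [0.003, 0.004, -1.0]]
ft_force: [1.9, -7.3, 5.8]
gripper_width: 0.179
```

```bash
python3 snap.py 9 scene top; python3 chk.py 9 553.5 132.5;  python3 - <<'E'
from h import *
im,d,p=load("top9")
c=im[165:285,90:260,::-1];cv2.imwrite("pics/t9c.png",cv2.resize(c,None,fx=4.6,fy=4.6,interpolation=cv2.INTER_CUBIC))
im,d,p=load("scene9")
c=im[120:250,300:490,::-1];cv2.imwrite("pics/s9c.png",cv2.resize(c,None,fx=4.2,fy=4.2,interpolation=cv2.INTER_CUBIC))
E
```

```text
{'t': 20.283, 'joints': [12.417, 23.803, 100.61, -0.284, 55.468, 98.272], 'tool_pos': [0.554, 0.132, 0.129], 'ee_rot': [[0.997, 0.075, 0.003], [0.075, -0.997, -0.004], [0.003, 0.004, -1.0]], 'ft_force': [1.859, -7.328, 5.765]}
tcp [-103.9   -3. ]
strike 65 [533.9 361.   78. ] [125.5  -1.3]
[[-40.  -15.4  -7.6  14. ]
 [-30.  -40.5  -6.3  42. ]
 [-20.  -40.8  -4.9  64. ]
 [-10.  -39.1  -3.4  14. ]
 [ 50.  -57.1  60.4  33. ]
 [ 60.  -58.6  59.1  53. ]
 [ 70.  -56.8  60.4  35. ]
 [ 80.  -57.6  59.5  29. ]
 [ 90.  -58.5  58.8  76. ]]
```

View pics/t9c.png

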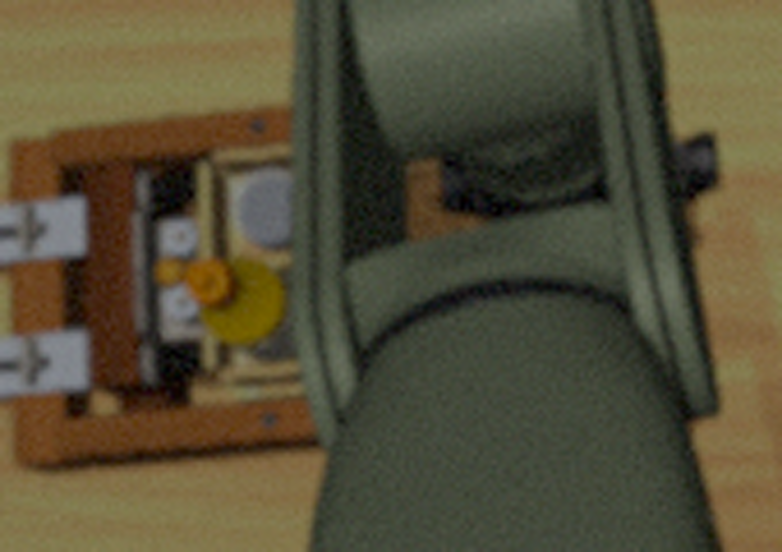

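View pics/s9c.png

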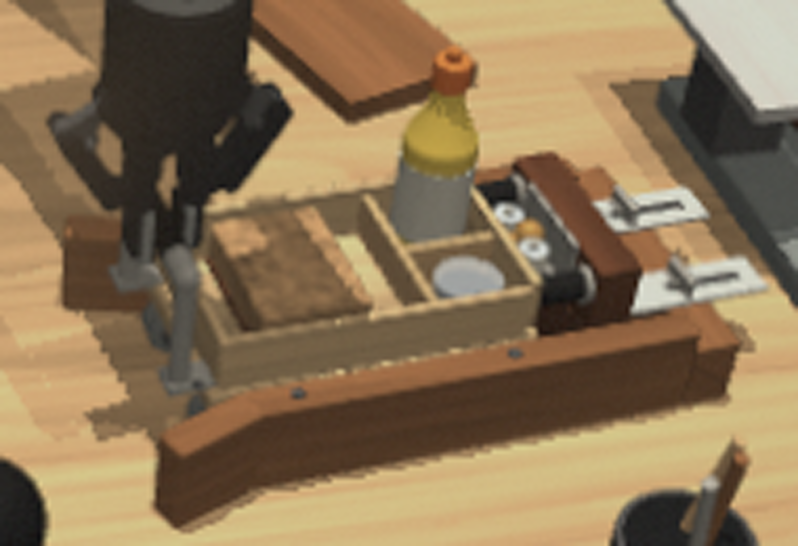

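The scene view shows the brass strike seated behind both white rollers at (528,232), with the front on the black buffers. The force rose from about 0 to 7 N at y=0.132, so the buffers are hard. I'll ease the push, then open.

>>> arm_command(
  commands=[
    [1, [0, 0.5, 0], 0],
    [1, [0, 1, 0], 0],
    [1, [0, 1.5, 0], 0],
    [1, [0, 1.5, 0], 0],
    [1, [0, 1.5, 0], 0],
  ],
)

```text
t: 20.8
tool_pos: [0.5536, 0.1323, 0.129]
ee_rot: [[0.997, 0.074, 0.002], [0.074, -0.997, -0.001], [0.002, 0.001, -1.0]]
ft_force: [1.6, -2.6, 6.1]
gripper_width: 0.177
```

>>> arm_command(
  commands=[
    [0.6, [0, 0, 0], 0],
    [0.5, [0, 0, 0], 0],
    [0.3, [0, 0, 0], 0],
    [0.1, [0, 0, 0], 0],
    [-0.2, [0, 0, 0], 0],
    [-0.5, [0, 0, 0], 0],
    [-0.8, [0, 0, 0], 0],
    [-1, [0, 0, 0], 0],
    [-1, [0, 0, 0], 0],
    [-1, [0, 0, 0], 0],
    [-1, [0, 0, 0], 0],
    [-1, [0, 0, 0], 0],
  ],
)

```text
t: 21.8
tool_pos: [0.5526, 0.1329, 0.1283]
ee_rot: [[0.997, 0.074, 0.0], [0.074, -0.997, 0.0], [0.0, -0.0, -1.0]]
ft_force: [-1.0, -0.2, 0.2]
gripper_width: 0.996
```

>>> arm_command(
  commands=[
    [-1, [0, 0, -10], 0],
    [-1, [0, 0, -30], 0],
    [-1, [0, 0, -60], 0],
    [-1, [0, 0, -90], 0],
    [-1, [0, 0, -120], 0],
    [-1, [0, 0, -150], 0],
    [-1, [0, 30, -160], 0],
    [-1, [0, 60, -160], 0],
    [-1, [0, 100, -160], 0],
    [-1, [0, 140, -160], 0],
    [-1, [0, 170, -160], 0],
    [-1, [0, 170, -160], 0],
    [-1, [0, 170, -160], 0],
  ],
)

```text
t: 22.88
tool_pos: [0.5651, -0.0379, 0.289]
ee_rot: [[0.997, 0.071, 0.001], [0.071, -0.997, 0.0], [0.001, -0.0, -1.0]]
ft_force: [0.2, 0.5, -0.3]
gripper_width: 0.999
```

```bash
python3 snap.py A scene top; python3 chk.py A 553.5 132.5;  python3 - <<'E'
from h import *
im,d,p=load("topA")
c=im[165:285,80:270,::-1];cv2.imwrite("pics/tAc.png",cv2.resize(c,None,fx=4.2,fy=4.2,interpolation=cv2.INTER_CUBIC))
E
```

```text
{'t': 22.883, 'joints': [-5.02, 16.368, 87.277, 0.029, 76.321, 80.92], 'tool_pos': [0.565, -0.038, 0.289], 'ee_rot': [[0.997, 0.071, 0.001], [0.071, -0.997, 0.0], [0.001, -0.0, -1.0]], 'ft_force': [0.2, 0.513, -0.325]}
tcp [-103.9   -3. ]
strike 62 [533.9 361.2  78. ] [125.6  -1.3]
[[-100.   -58.9   57.1   70. ]
 [ -90.   -60.1   58.8   96. ]
 [ -80.   -59.2   59.6   26. ]
 [ -70.   -57.4   59.1   37. ]
 [ -60.   -55.8   58.4  187. ]
 [ -50.   -56.3   59.3  178. ]
 [ -40.   -56.7   58.7  184. ]
 [ -30.   -56.4   59.5  179. ]
 [ -20.   -57.6   59.   182. ]
 [ -10.   -56.1   58.4  184. ]
 [   0.   -57.3   59.6   79. ]
 [  10.   -57.6   59.6   27. ]
 [  20.   -57.2   59.6   22. ]
 [  30.   -57.3   59.4  105. ]
 [  40.   -58.3   60.4   63. ]
 [  50.   -57.4   59.9   52. ]
 [  60.   -57.8   59.3   45. ]
 [  70.   -57.4   60.2   31. ]
 [  80.   -57.9   59.9   25. ]
 [  90.   -58.    57.6   82. ]]
```

View pics/tAc.png

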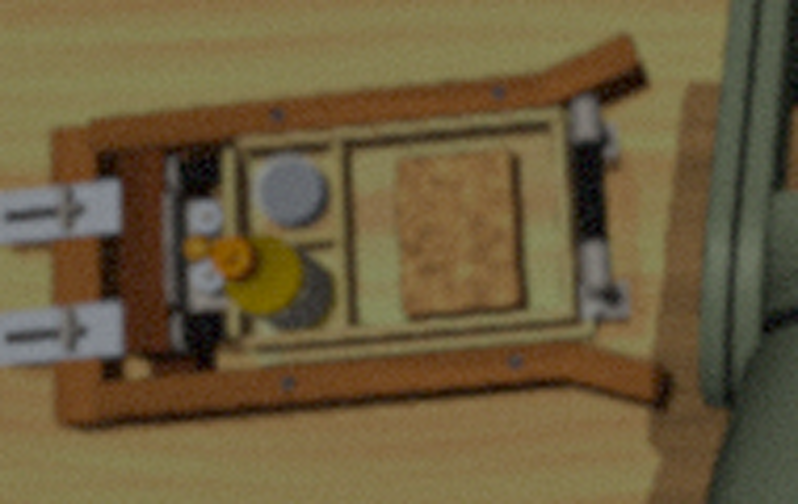

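View pics/sceneA.png

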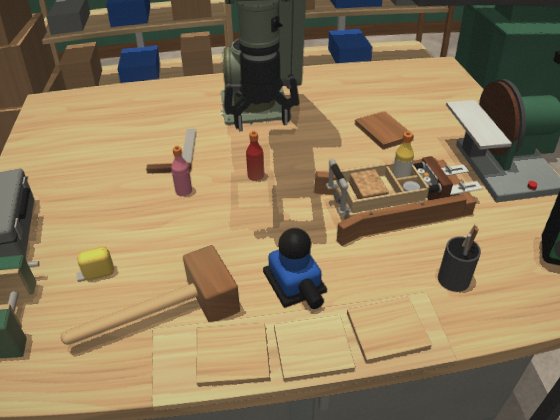

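The strike stays at 125.6 mm after release, the same as while pressed (125.5 mm). The caddy is in line, the bottle is upright and nothing else has moved, so I'm handing in.

```bash
python3 -c "
from rig import *
print(job_done())"
```

```text
the job is handed in; nothing more can be done
None
```

The caddy is parked home in the bay with its strike behind the rollers, and the gripper has let go. I handed the job in at about 23 s; it reports no verdict.

**What I did**
- I pinched the push handle from above and pushed straight ahead for 72 mm.
- I then steered it onto the bay's centre line, pushed about 100 mm straight up to the mouth and went in slowly.
- The catch was felt at up to about 7.6 N at the wrist, a little over the 4 to 6 N described. The force then fell to about 0 and rose again to 7 N at the buffers.
- I eased off the push, opened the gripper, and moved up and back.

**Last checks**
- **Home and held:** the strike measured 125.6 mm in the bay frame after release and 125.5 mm while pressed, so it did not move back. The caddy's origin is at about +7 mm.
- **In line:** the caddy sits square in the bay by the measured rim edges.
- **Bottle and bench:** the glue bottle is upright, and the sander and other things look unmoved in the picture.
- **Gripper:** it is clear of everything, with the wrist force near zero.

**Not settled**
- **Castors:** I only saw the two right-hand castors trailing, before entry. The left pair, and all four at the end, are inferred from the straight push.
- **Strike offset:** it read 1.3 mm to the right at the end, while the rim edges read about 1 mm to the left. That is within the roughly 2 mm accuracy of the camera calibration.

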